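# Open the safety-capped concentrate for decanting

## Task

Get ready to decant the perfume concentrate: lift the hanging measuring cup up and off its rail and stand it upright on the round black rubber pad, letting go only once it is standing there. Then press the push-and-turn cap of the amber bottle down, keep it pressed while twisting it anticlockwise (seen from above) until it is free, and finish still holding the cap level in the gripper a few centimetres clear above the bottle's mouth. Leave the two small atomisers and the jar standing where they are.

Things in the scene. Friction and masses are not known exactly. Their poses are not given: they have to be found in the camera images.
- cup: Loose clear measuring cup (70 g), green hanging strap. Outer diameter 58 mm, 60 mm tall, wall 3 mm; origin at the centre of its underside, z up. The 24 mm wide strap is on its +x side, up to 34 mm from the axis; the rest of the wall is bare. Hangs upright on the rail, hook to +x; grasp it from above across the diameter along its own y axis.
- cup_hook (a point): Top of the cup's hook, 79 mm above its underside, over the rail, 44 mm to the cup's +x. The hook ends 53 mm from the cup axis in a lip that hangs down behind the rail to 60 mm above the cup's underside. To unhook: raise the cup at least 16 mm (25 to 30 is safe), then carry it towards the cup's own -x by 60 mm.
- stand: Fixed steel rail stand; origin on the table below the hanging cup (cup within 8 mm of it along y; same axes), z up. Base plate 10 mm thick, x -20 to 80 mm, y +-75 mm. Two posts at x 44, y +-66 mm carry a 9 mm square rail along y at x 44, top 155 mm above the table; a lower bar at 92 mm backs the cup. The cup's underside hangs 80 mm above the table.
- bottle: Amber bottle with blank paper label, 72 mm diameter, fixed in a grey 104 mm square foot; origin on the table on the bottle's axis, z up. It cannot turn or tip. Shoulder begins at 90 mm. Any yaw.
- mouth (a point): The bottle's mouth on its axis, 146 mm above the table: top of the sprung white plunger in the neck, under the cap. It pushes the cap up while pressed: about 7 N at first, 10 N at 4.5 mm, 12 N at 7 mm where it bottoms.
- cap: Push-and-turn cap, loose, 45 g: blue skirt diameter 52 mm, 26 mm tall, then a flat shoulder and a white round knob; 50 mm tall in all. Origin at the centre of the skirt's underside, z up, seated 124 mm above the table, axes as the bottle's. Locked until pressed 4.5 to 7 mm; held down, it turns anticlockwise from above, is free at 50 to 85 degrees (aim 66; stop near 88), then lifts straight off.
- cap_knob (a point): Middle of the cap's white ribbed knob, on the axis, 38 mm above the cap's underside (162 mm above the table when seated). Knob diameter 40 mm, 24 mm tall, grip at any yaw; the fingertips can bear on the blue shoulder at its foot to press. A red bar on its top points along the cap's +x.
- pad: Fixed round black rubber pad, diameter 110 mm, 4 mm thick; origin at the centre of its underside, on the table.
- atomiser_a: Bystander: clear pocket atomiser, diameter 30 mm, 102 mm tall, 60 g, loose; origin at the centre of its underside. Leave standing.
- atomiser_b: Bystander: green pocket atomiser, diameter 30 mm, 102 mm tall, 60 g, loose; origin at the centre of its underside. Leave standing.
- jar: Bystander: small jar with a black cap, diameter 44 mm, 50 mm tall, 120 g, loose; origin at the centre of its underside. Leave standing.
Mind the look-alikes: they are no part of the job. What is shaped like the bottle but red or turquoise is not meant.

How it is judged:
On the way, in this order (a step that is already met when the one before it is completed fails the run):
1. the cup has been lifted up off the rail in the gripper (z of cup in the frame of stand above 0.094 m and contact force between cup and the fingers above 0.2 N and contact force between cup and stand below 0.05 N), for 0.05 s.
2. the cup stands upright on the rubber pad, let go (horizontal distance between cup and pad below 0.03 m and height (world z) of cup below 0.009 m and angle between cup's own z axis and vertical below 0.12 rad and contact force between cup and pad above 0.1 N and contact force between cup and the fingers below 0.05 N), for 0.2 s.
3. the cap has been pressed down on the bottle (z of cap in the frame of bottle below 0.12 m and horizontal distance between cap and bottle below 0.004 m), for 0.05 s.
4. the cap has been twisted while on the bottle (angle between the x axis of cap and the x axis of bottle, either way round above 0.6 rad and z of cap in the frame of bottle below 0.13 m), for 0.05 s.
At the end, for the whole second after the job is handed in: Cup upright (7 deg) on the pad, within 30 mm of its centre, let go; cap held still in the fingers, level within 14 deg, underside 16 to 154 mm above the mouth, within 40 mm of the bottle axis, not touching the bottle; bystanders upright within 30 mm of their starts (all of step 2 and z of cap in the frame of bottle between 0.162 and 0.3 m and horizontal distance between cap and bottle below 0.04 m and angle between cap's own z axis and vertical below 0.25 rad and contact force between cap and the fingers above 1 N and contact force between cap and bottle below 0.05 N and linear speed of cap below 0.03 m/s and angle between each of atomiser_a, atomiser_b, jar's own z axis and vertical below 0.3 rad and distance of each of atomiser_a, atomiser_b, jar from where it was at the start of the episode below 0.03 m); the arm keeps its last pose, push and grip.
It fails at once if a bystander is knocked over or pushed more than 30 mm (distance of any of atomiser_a, atomiser_b, jar from where it was at the start of the episode above 0.03 m or angle between any of atomiser_a, atomiser_b, jar's own z axis and vertical above 0.6 rad).
It fails at once if the cup is dropped: let go in the air more than 15 mm above the pad, away from its stand (contact force between cup and anything else below 0.001 N and z of cup in the frame of pad above 0.02 m and horizontal distance between cup and stand above 0.07 m).
It also fails if it takes over 59 s, if anything falls off the work surface, if the arm or the gripper's body presses on something with over 40 N, if the wrist force passes 120 N, or if a joint passes its speed limit or range.

## Robot

A 6-joint arm with a two-finger parallel gripper is mounted at the origin on the work surface. World frame = base frame: x ahead of the robot, y to its left, z up, the work surface at z = 0. Lengths are in m, angles in rad, forces in N, time in s.
With the tool pointing down it reaches from about 0.275 to 1 m from the base axis. Payload 8.4 kg.
Tool frame: the origin (TCP) lies midway between the tips of the shut fingers; the grasp point (between the pads) lies 19 mm behind it (manip.hold_point_z is the distance from the TCP to the grasp point, in m); z points along the fingers, y is the direction in which the jaws open and shut (so a half turn about z gives the same grasp; the last joint's range is limited). The gripper opens to 85 mm and grips with 20 to 120 N. Pads are 22 mm wide; open, the fingers measure 114 mm over their backs; the gripper's body (76 mm by 85 mm) begins 54 mm behind the grasp point. The pads swing forward as they close: fully open they stand 13 mm farther back than shut.
Start: joints at [-1.154, 0.353, 1.633, -0, 1.155, -0.002], TCP at [0.254, -0.571, 0.231] pointing down, gripper open.
Joint ranges: [-2.63, 2.63], [-0.92, 2.1], [0.06, 2.66], [-1.3, 4.44], [0, 2.69], [-3.02, 3.02]. Speed limits (rad/s): [2.22, 2.22, 2.79, 3.14, 3.14, 3.14].

## Interface

Orientations are given as a rotation vector (axis times angle).
In Python, from station import manip gives the robot as it stands. The module is installed in compiled form; this text tells all that it offers.
- The arm moves only by the tool drive_tool, never from a script. Its argument "deltas" is a list of rows, each a list of 4 numbers: the shift along the world's x, y, z each as a share of 0.5 m, from -1 to 1, then the turn about the world's z as a share of 2 pi rad, from -1 to 1. In form: [[dx, dy, dz, spin], ...]. A call has 1 to 8 rows; each row is the pose to reach, as a shift and turn from the pose measured when the call began, turning the shorter way round; what a row does not reach only later rows make up. A row lasts 1/12 s, in which the tool goes at most 41.7 mm and 7.16 degrees, less where a joint would pass 70% of its speed; a pose out of reach is approached as far as the arm can. A call with a number of a shift or a turn outside -1 to 1 is refused whole. A call with a gripper value outside its range is refused whole. "hand" is the gripper's target within -1 to 1 (fully open at 1, half-way at 0, shut at -1), set as the call begins (left out, the last holds). The fingers move at their own pace and stop on an object; "newtons" is the grip in N (left out, the last holds). Time passes only in rows, so rows that repeat a pose let the fingers close. It gives the time, the measured TCP pose, the force and the opening at its end, in the units of the state.
- manip.observe(): the state, without advancing time (a new reading comes with each control period).
- manip.read_camera(name): name is "scene" or "top"; returns a dict with "pixels" (384x512x3 uint8, red, green, blue), "fx", "fy", "cx", "cy" (pixels), "R" (3x3) and "t" (3): a world point X has camera coordinates R X + t. Camera axes: x right, y down, z forward; pixel columns grow to the right and rows downward; lengths in m; the calibration is good to about 2 mm. A picture is of the moment at which its call begins. There is no depth.
- manip.finish_job(): hands the job in, once; it reports no verdict.
The state is a dict: "time": time; "joint_pos": joint angles; "joint_vel": joint speeds; "effort": joint torques, N m; "tool_pos": TCP position; "ee_rot": TCP orientation; "wrist_force": force on the tool from outside, world axes, zero at the start; "torque": the same for the moment, N m; "opening": finger opening in m.
Only numpy, scipy, OpenCV 4.12 (cv2) and the standard library are available. Lean on these libraries where they do the work, as an engineer would, in place of code of your own. Each camera call takes 0.05 s, during which the arm holds its last target.

## Working session

There is one attempt and no reset: what is moved stays moved. The work goes in short steps, Python scripts to look and compute and a tool call to move; the robot and the scene stay as the last step left them, time stands still between calls to the robot, and variables do not carry over. Pictures are saved under pics/ and viewed, and the job is handed in when it is done.

Besides the shell and the picture viewer there is one more tool, called after ">>>" as name([rows], argument=value, ...), one row to a line, values as JSON. drive_tool: Moves the arm, as the interface text tells. Shift numbers are shares of 0.5 m and turn numbers shares of 2 pi rad, none past 1 either way. Its arguments: {"type":"object","properties":{"deltas":{"type":"array"},"hand":{"type":"number"},"newtons":{"type":"number"}},"required":["deltas"]}

```bash
mkdir -p pics
python3 - <<'E'
from station import manip
import cv2,pickle
print(manip.observe(), manip.hold_point_z)
for n in("scene","top"):
    c=manip.read_camera(n); pickle.dump(c,open(f"pics/{n}0.pkl","wb"))
    cv2.imwrite(f"pics/{n}0.png",c["pixels"][:,:,::-1])
    print(n,c["fx"],c["cx"],c["cy"],c["R"],c["t"],-c["R"].T@c["t"])
E
```

```text
{'time': 0.0, 'joint_pos': array([-1.15440887e+00,  3.53634299e-01,  1.63416894e+00,  1.91400579e-05,
        1.15523077e+00, -2.41299815e-03]), 'joint_vel': array([-4.72149804e-04, -4.68528860e-04, -1.14651556e-03,  5.15187473e-05,
        4.72561026e-04, -4.05839318e-05]), 'effort': array([-4.77987360e-04, -6.05259633e+01, -3.42067587e+01, -3.15373609e-05,
        9.51294496e-03,  8.99230344e-06]), 'tool_pos': array([ 0.2539587 , -0.57052343,  0.23055546]), 'ee_rot': array([-3.07158617e+00, -6.52747260e-01,  4.38189306e-04]), 'wrist_force': array([ 0.35709221,  0.4390471 , -0.99233883]), 'torque': array([0.01879793, 0.06087608, 0.09490068]), 'opening': 0.08578261518517906} 0.0187
scene 433.93474927108474 249.1626107620777 187.48510929490806 [[-0.83670919  0.54714551 -0.02344186]
 [ 0.307065    0.43326833 -0.84734269]
 [-0.45346314 -0.71617759 -0.53052883]] [ 0.40195541 -0.08247682  1.51281533] [1.04765152 0.89925094 0.7421286 ]
top 356.9022568029495 253.78788150780386 190.9391351546904 [[-0.01050284 -0.99993014  0.00542335]
 [-0.99232113  0.00975416 -0.12330299]
 [ 0.12324148 -0.00667674 -0.99235425]] [0.08437877 0.53362892 0.93048204] [0.41574349 0.08538036 0.98870823]
```

View pics/scene0.png

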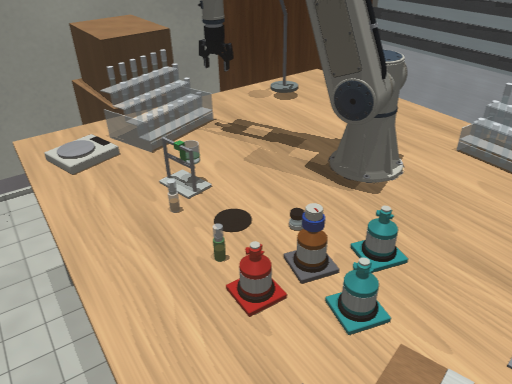

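View pics/top0.png

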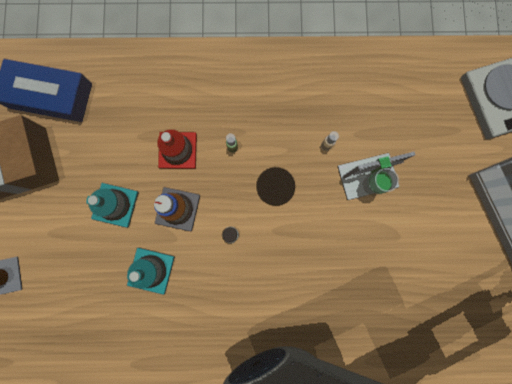

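The pictures show the following:
- **Cup on its stand:** scene (188,155), top (380,178).
- **Pad:** scene (233,219), top (276,186).
- **Bottle-shaped candidates (scene):** red (255,275), turquoise (381,235) and (360,295), and amber with the blue and white cap (312,245). Only the amber one fits the description. In the top view it is at (176,208).
- **Bystanders (scene):** atomisers (173,195) and (219,243), jar (297,218).

Next I'll enlarge crops to confirm.

Run:
```python
import cv2,numpy as np
s=cv2.imread("pics/scene0.png");t=cv2.imread("pics/top0.png")
r=lambda a,x,y,w,h,k:cv2.resize(a[y:y+h,x:x+w],None,fx=k,fy=k,interpolation=cv2.INTER_CUBIC)
a=np.hstack([r(s,150,125,80,60,5),r(s,270,190,80,60,5)])
b=np.hstack([r(t,330,145,80,60,5),r(t,140,180,80,60,5)])
cv2.imwrite("pics/crop0.png",np.vstack([a,b]))
```

```text
(no output)
```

View pics/crop0.png

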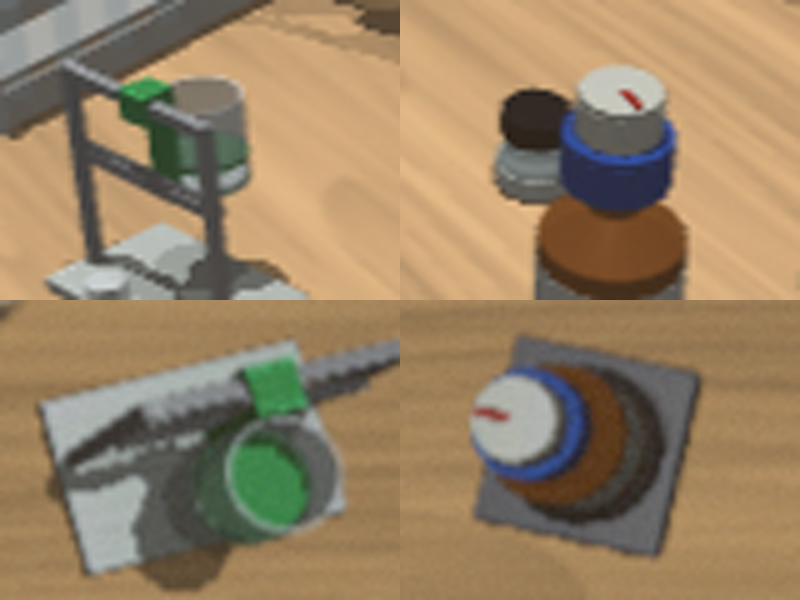

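The crops confirm both targets. The cup hangs by its green hook: hook in the top view near (385,162), rim near (387,180). The amber bottle has the blue skirt and white knob with a red bar, with the knob in the top view near (163,203). Next I'll measure them with masks and two-view rays.

```bash
cat > h.py <<'E'
import pickle,cv2,numpy as np
def load(n): return pickle.load(open(f"pics/{n}.pkl","rb"))
def P(c): 
    K=np.array([[c["fx"],0,c["cx"]],[0,c["fy"],c["cy"]],[0,0,1]]); return K@np.c_[c["R"],c["t"]]
def proj(c,X): p=P(c)@np.r_[X,1]; return p[:2]/p[2]
def plane(c,uv,z):
    o=-c["R"].T@c["t"]; d=c["R"].T@np.array([(uv[0]-c["cx"])/c["fx"],(uv[1]-c["cy"])/c["fy"],1]); return o+d*(z-o[2])/d[2]
def tri(c1,u1,c2,u2):
    X=cv2.triangulatePoints(P(c1),P(c2),np.array(u1,float),np.array(u2,float))[:,0]; X=X[:3]/X[3]
    return X,np.linalg.norm(proj(c1,X)-u1),np.linalg.norm(proj(c2,X)-u2)
def blobs(c,f,box,mn=6):
    x0,y0,x1,y1=box; im=c["pixels"][y0:y1,x0:x1]; hsv=cv2.cvtColor(im,cv2.COLOR_RGB2HSV).astype(int)
    m=f(hsv[...,0],hsv[...,1],hsv[...,2]).astype(np.uint8)
    n,l,s,ce=cv2.connectedComponentsWithStats(m,connectivity=4)
    out=[]
    for i in range(1,n):
        if s[i,4]>=mn:
            out.append((s[i,4],ce[i]+[x0,y0],(s[i,:4]+[x0,y0,0,0]).tolist(),l==i))
    return sorted(out,key=lambda o:-o[0])
E
python3 - <<'E'
from h import *
s,t=load("scene0"),load("top0")
def show(n,c,f,b,k=3):
    r=blobs(c,f,b)
    for o in r[:k]: print(n,o[0],o[1].round(1),o[2])
    return r
gr=lambda h,S,v:(h>50)&(h<75)&(S>140)&(v>110)
show("hook s",s,gr,(150,125,230,190)); show("hook t",t,gr,(330,145,410,205))
wh=lambda h,S,v:(S<45)&(v>170)
show("knob s",s,wh,(270,190,350,250)); show("knob t",t,wh,(140,180,220,240))
rd=lambda h,S,v:((h<6)|(h>172))&(S>110)&(v>90)
show("bar s",s,rd,(295,200,335,225)); show("bar t",t,rd,(145,190,180,215))
bl=lambda h,S,v:(h>105)&(h<128)&(S>110)
show("blue s",s,bl,(290,195,335,250)); show("blue t",t,bl,(140,180,220,240))
bk=lambda h,S,v:(v<50)
a=show("pad s",s,bk,(205,200,260,240)); b=show("pad t",t,bk,(250,160,305,215))
for o,c in((a,s),(b,t)):
    print(plane(c,o[0][1],.004))
dk=lambda h,S,v:(v<75)
show("jar s",s,dk,(285,200,304,232)); show("jar t",t,dk,(215,220,245,250))
E
```

```text
hook s 18 [178.2 142.3] [175, 141, 8, 4]
hook t 7 [384.4 187.1] [383, 186, 4, 3]
hook t 6 [380.3 184.7] [379, 184, 3, 3]
knob s 115 [313.7 207.4] [306, 203, 17, 10]
knob t 159 [162.7 203.4] [155, 196, 15, 15]
bar s 7 [315.7 209.3] [314, 208, 4, 4]
blue s 73 [312.1 219.3] [302, 213, 23, 11]
blue t 101 [170.4 206.1] [158, 194, 19, 22]
pad t 568 [276.2 184.6] [258, 169, 36, 34]
pad t 68 [274.4 200.4] [267, 195, 16, 10]
pad t 12 [264.  198.7] [262, 197, 5, 4]Traceback (most recent call last):
  File "<stdin>", line 18, in <module>
IndexError: list index out of range
```

Run:
```python
from h import *
s,t=load("scene0"),load("top0")
H=lambda c,x,y:cv2.cvtColor(c["pixels"],cv2.COLOR_RGB2HSV)[y,x].tolist()
print("hook",H(t,385,162),H(t,384,159),H(t,387,165),H(s,179,142),H(s,183,145),"pad",H(s,233,219),H(t,276,186),H(t,276,202),"knob",H(t,163,203),H(s,312,209))
def show(n,c,f,b,k=2):
    r=blobs(c,f,b)
    for o in r[:k]: print(n,o[0],o[1].round(1),o[2])
    return r
gr=lambda h,S,v:(h>50)&(h<80)&(S>120)&(v>100)
show("hook s",s,gr,(150,125,230,190)); show("hook t",t,gr,(330,145,410,205),3)
wh=lambda h,S,v:(v>165)&((S<60)|(h<8)|(h>170))
ks=show("knob s",s,wh,(270,190,350,250)); kt=show("knob t",t,wh,(140,180,220,240))
for o,n in((ks[0],"s"),(kt[0],"t")):
    cs,_=cv2.findContours(o[3].astype(np.uint8),0,1); print(n,cv2.fitEllipse(max(cs,key=len)))
bk=lambda h,S,v:(v<65)
for o,c,n in ((show("pad s",s,bk,(205,200,260,240)),s,'s'),(show("pad t",t,bk,(250,160,305,215)),t,'t')):
    cs,_=cv2.findContours(o[0][3].astype(np.uint8),0,1); print(n,cv2.fitEllipse(max(cs,key=len)))
    x,y,w,h=o[0][2]; print("pad at",plane(c,(x+w/2-.5,y+h/2-.5),.004), plane(c,o[0][1],.004))
```

```text
hook [65, 131, 132] [66, 131, 136] [67, 137, 141] [66, 141, 148] [61, 69, 81] pad [16, 80, 54] [14, 102, 50] [14, 87, 50] knob [36, 7, 176] [30, 13, 199]
hook s 25 [178.4 142.5] [174, 141, 10, 4]
hook t 163 [383.3 181.3] [377, 174, 14, 16]
hook t 88 [384.6 162.2] [379, 157, 12, 11]
knob s 124 [313.8 207.3] [305, 203, 18, 10]
knob t 174 [162.5 203.5] [154, 196, 17, 16]
s ((43.794639587402344, 17.41071891784668), (8.810298919677734, 16.216251373291016), 92.68501281738281)
t ((22.356624603271484, 23.496694564819336), (14.398355484008789, 14.96298599243164), 48.32478713989258)
pad s 626 [233.2 219.7] [214, 209, 37, 23]
pad t 1116 [275.4 186. ] [257, 168, 38, 38]
s ((28.100662231445312, 19.78946876525879), (22.120412826538086, 34.42573547363281), 90.48119354248047)
pad at [0.5531187  0.02141089 0.004     ] [0.54957572 0.02201822 0.004     ]
t ((25.449188232421875, 26.039794921875), (36.55449295043945, 37.075016021728516), 108.4481430053711)
pad at [0.54990067 0.01814645 0.004     ] [0.55117962 0.01830075 0.004     ]
```

Run:
```python
from h import *
s,t=load("scene0"),load("top0")
print("knobtop tri",tri(s,(313.8,207.3),t,(162.6,203.5)), plane(s,(313.8,207.3),.174),plane(t,(162.6,203.5),.174))
print("hooktop tri",tri(s,(178.4,142.5),t,(384.6,162.2)), plane(t,(384.6,162.2),.159),plane(s,(178.4,142.5),.159))
r=lambda a,x,y,w,h,k:cv2.resize(a[y:y+h,x:x+w],None,fx=k,fy=k,interpolation=cv2.INTER_NEAREST)
a=np.hstack([r(s["pixels"],150,130,80,70,5),r(t["pixels"],330,145,80,70,5)])
cv2.imwrite("pics/crop1.png",a[:,:,::-1])
# bottle foot grey corners in top
cv2.imwrite("pics/crop2.png",np.hstack([r(t["pixels"],145,180,60,55,6),r(s["pixels"],280,195,60,90,6)[:330]])[:,:,::-1])
```

```text
knobtop tri (array([0.48913746, 0.28932824, 0.17440792]), np.float64(0.3287247047319039), np.float64(0.48226778949684246)) [0.4880921  0.28928082 0.174     ] [0.49002546 0.28875297 0.174     ]
hooktop tri (array([ 0.58416737, -0.23095125,  0.15892854]), np.float64(0.06434402004824613), np.float64(0.12096819678816134)) [ 0.58440159 -0.23108602  0.159     ] [ 0.58412368 -0.23058594  0.159     ]
```

View pics/crop1.png

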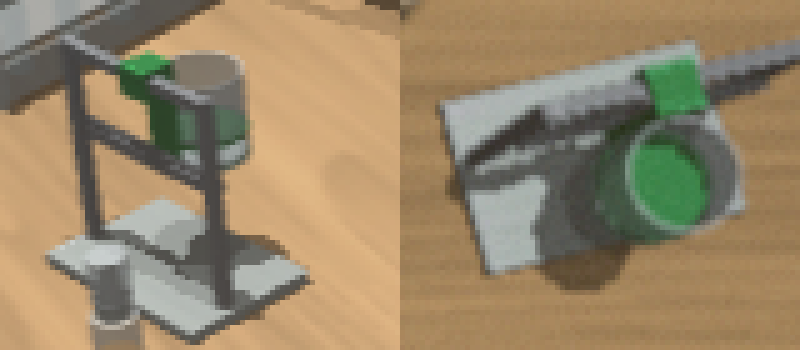

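View pics/crop2.png

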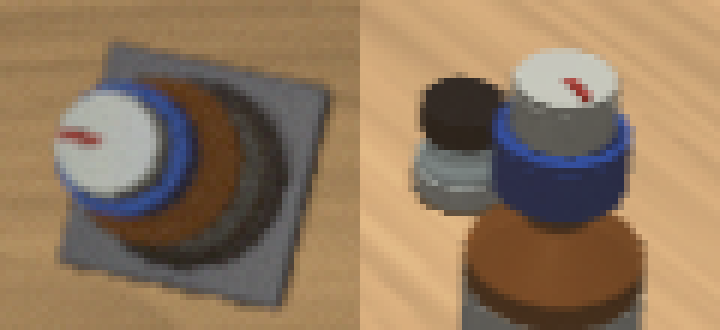

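Run:
```python
from h import *
s,t=load("scene0"),load("top0")
print("rim tri",tri(s,(191.4,143.9),t,(386.7,181)),plane(t,(386.7,181),.14),plane(s,(191.4,143.9),.14))
c=[plane(t,(330+(x-400)/5-.4,145+y/5-.4),.010)[:2] for x,y in((443,103),(695,42),(490,275),(745,210))]
print("plate",np.round(c,3),"centre",np.mean(c,0))
for a,b in((0,1),(2,3),(2,0),(3,1)): d=c[b]-c[a]; print(np.linalg.norm(d),np.degrees(np.arctan2(d[1],d[0])))
a,b=plane(s,(163.4,138.2),.155),plane(s,(191.8,150.4),.155); d=b-a; print("rail",a,b,np.linalg.norm(d),np.degrees(np.arctan2(d[1],d[0])))
f=[plane(t,(145+x/6-.4,180+y/6-.4),.012)[:2] for x,y in((110,42),(330,92),(62,262),(280,308))]
print("foot",np.round(f,3),np.mean(f,0),[np.linalg.norm(f[i]-f[j]) for i,j in((0,1),(2,3),(0,2),(1,3))])
# bar dir
for k,(x,y) in {"tip":(62,132),"in":(98,140)}.items(): print("bar",plane(t,(145+x/6,180+y/6),.174))
```

```text
rim tri (array([ 0.53968818, -0.23964828,  0.1383201 ]), np.float64(0.6881466734567889), np.float64(1.3083939324390854)) [ 0.54212917 -0.24083084  0.14      ] [ 0.53996312 -0.23411818  0.14      ]
plate [[ 0.607 -0.158]
 [ 0.641 -0.301]
 [ 0.511 -0.18 ]
 [ 0.545 -0.323]] centre [ 0.57609336 -0.24025504]
0.14685951612239775 -76.82853428887437
0.14738059497039557 -76.34170316966812
0.0992181311724163 12.891543402114683
0.09796470273503277 13.189610431534447
rail [ 0.60630848 -0.29442515  0.155     ] [ 0.57138292 -0.1659789   0.155     ] 0.13310985456178545 105.21141924239296
foot [[0.552 0.329]
 [0.527 0.228]
 [0.451 0.349]
 [0.429 0.25 ]] [0.48979834 0.28900647] [np.float64(0.10406701297366348), np.float64(0.10143271548619409), np.float64(0.10247627060834981), np.float64(0.10061999877588644)]
bar [0.49363617 0.30542795 0.174     ]
bar [0.49043702 0.29165399 0.174     ]
```

Measured values:
- **Hook top:** z 0.159, which matches the text. The stand yaw is about 13.7° and the cup axis about (0.5415, −0.2405).
- **Pad:** about (0.551, 0.020).
- **Bottle axis:** about (0.4895, 0.289), knob top at z 0.174.

I'll move above the cup, turning the jaw to its y axis (−10.3°).

>>> drive_tool([
  [0.575,0.66,0.06,-0.0286],
  [0.575,0.66,0.06,-0.0286],
  [0.575,0.66,0.06,-0.0286],
  [0.575,0.66,0.06,-0.0286],
  [0.575,0.66,0.06,-0.0286],
  [0.575,0.66,0.06,-0.0286],
  [0.575,0.66,0.06,-0.0286],
  [0.575,0.66,0.06,-0.0286],
], hand=1, newtons=30)

```text
time: 0.77
tool_pos: [0.4727, -0.3187, 0.2535]
ee_rot: [-3.118, -0.374, 0.001]
wrist_force: [1.6, -0.9, 0.0]
opening: 0.0854
```

>>> drive_tool([
  [0.138,0.156,0,0],
  [0.138,0.156,0,0],
  [0.138,0.156,0,0],
  [0.138,0.156,-0.08,0],
  [0.138,0.156,-0.127,0],
  [0.138,0.156,-0.127,0],
  [0.138,0.156,-0.127,0],
])

```text
time: 1.35
tool_pos: [0.5408, -0.2403, 0.189]
ee_rot: [-3.116, -0.374, 0.005]
wrist_force: [0.7, 0.1, 0.1]
opening: 0.0857
```

```bash
cat > snap.py <<'E'
import sys
from station import manip
from h import *
tag=sys.argv[1]; bx=[int(v) for v in sys.argv[2:10]]
o=manip.observe(); print({k:np.round(o[k],4) for k in("time","tool_pos","ee_rot","wrist_force","opening","joint_pos")})
ims=[]
for i,n in enumerate(("scene","top")):
    c=manip.read_camera(n); pickle.dump(c,open(f"pics/{n}{tag}.pkl","wb"))
    x,y,w,h=bx[4*i:4*i+4]; k=min(400/w,500/h); ims.append(cv2.resize(c["pixels"][y:y+h,x:x+w],(400,int(400*h/w)),interpolation=cv2.INTER_CUBIC))
hh=max(i.shape[0] for i in ims); ims=[np.vstack([i,np.zeros((hh-i.shape[0],400,3),np.uint8)]) for i in ims]
cv2.imwrite(f"pics/v{tag}.png",np.hstack(ims)[:,:,::-1])
E
python3 snap.py 1 140 90 100 100 320 130 100 100
```

```text
{'time': np.float64(1.35), 'tool_pos': array([ 0.5408, -0.2403,  0.189 ]), 'ee_rot': array([-3.116 , -0.3744,  0.0052]), 'wrist_force': array([0.7442, 0.1152, 0.1361]), 'opening': np.float64(0.0857), 'joint_pos': array([-4.2120e-01,  3.4750e-01,  1.7435e+00,  1.1000e-03,  1.0551e+00,
        9.0990e-01])}
```

View pics/v1.png

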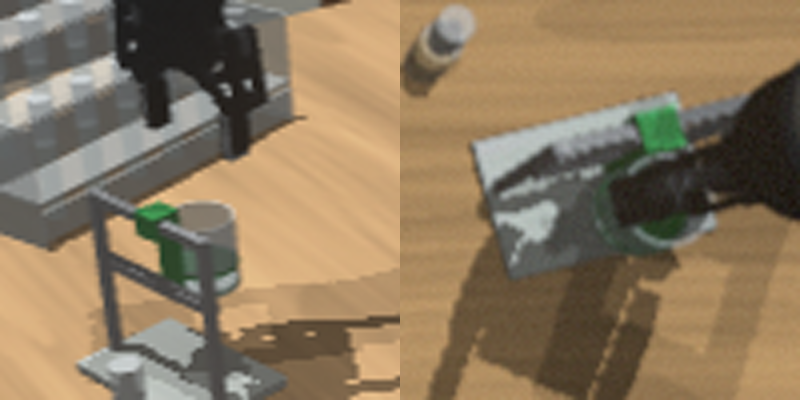

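The jaws are centred above the cup (scene fingertips around (179,121) and (198,128), cup below at (191,143)). I'll descend.

>>> drive_tool([
  [0.001,0,-0.05,0],
  [0.001,0,-0.1,0],
  [0.001,0,-0.14,0],
  [0.001,0,-0.165,0],
  [0.001,0,-0.17,0],
  [0.001,0,-0.17,0],
])

```text
time: 1.95
tool_pos: [0.5431, -0.2418, 0.107]
ee_rot: [-3.119, -0.373, -0.002]
wrist_force: [-0.3, -0.4, -0.4]
opening: 0.0853
```

>>> drive_tool([
  [0,0,0,0],
  [0,0,0,0],
  [0,0,0,0],
  [0,0,0,0],
  [0,0,0,0],
  [0,0,0,0],
  [0,0,0,0],
  [0,0,0,0],
], hand=-1, newtons=25)

```text
time: 2.62
tool_pos: [0.5442, -0.2424, 0.1088]
ee_rot: [3.118, 0.373, 0.006]
wrist_force: [-0.8, -0.4, 7.2]
opening: 0.0587
```

```bash
python3 snap.py 2 140 90 100 100 320 130 100 100
```

```text
{'time': np.float64(2.6167), 'tool_pos': array([ 0.5442, -0.2424,  0.1088]), 'ee_rot': array([3.1183, 0.3729, 0.0057]), 'wrist_force': array([-0.7515, -0.3642,  7.1925]), 'opening': np.float64(0.0587), 'joint_pos': array([-4.2200e-01,  4.4680e-01,  1.7999e+00,  1.2000e-03,  8.9120e-01,
        9.1000e-01])}
```

View pics/v2.png

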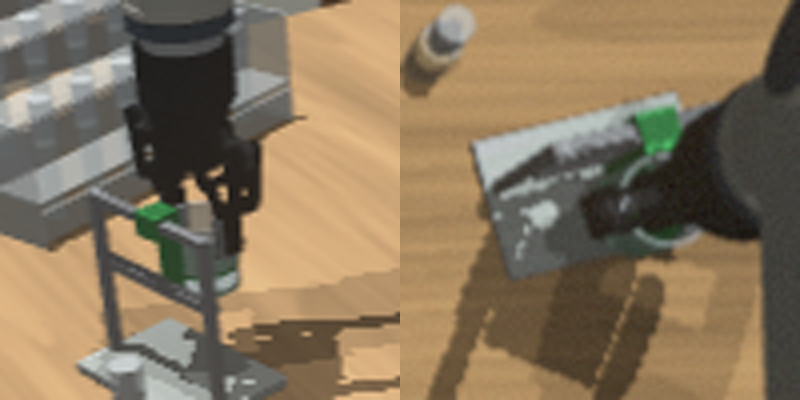

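The jaws have closed on the cup (opening 58.7 mm). I'll lift straight up, then carry it towards the cup's −x.

>>> drive_tool([
  [0,0,0.02,0],
  [0,0,0.04,0],
  [0,0,0.06,0],
  [0,0,0.06,0],
  [0,0,0.06,0],
])

```text
time: 3.13
tool_pos: [0.5447, -0.2426, 0.14]
ee_rot: [3.117, 0.373, 0.008]
wrist_force: [0.0, -0.2, -1.0]
opening: 0.0582
```

```bash
python3 snap.py 3 140 90 100 100 320 130 100 100
```

```text
{'time': np.float64(3.1333), 'tool_pos': array([ 0.5447, -0.2426,  0.14  ]), 'ee_rot': array([3.1172, 0.3729, 0.0082]), 'wrist_force': array([ 0.0461, -0.2039, -1.0471]), 'opening': np.float64(0.0582), 'joint_pos': array([-4.2200e-01,  4.0640e-01,  1.7799e+00,  1.1000e-03,  9.4970e-01,
        9.1010e-01])}
```

View pics/v3.png

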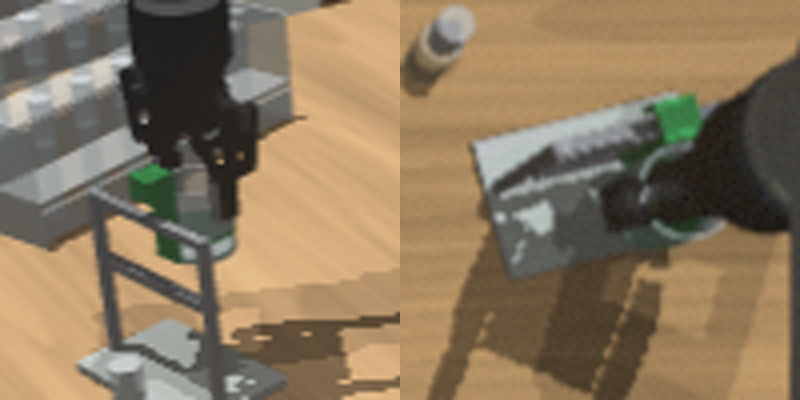

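The hook has lifted clear above the rail (scene (178,134)). I'll lift a bit more, then carry it back towards the cup's −x.

>>> drive_tool([
  [0,0,0.02,0],
  [0,0,0.04,0],
  [-0.05,-0.012,0.04,0],
  [-0.1,-0.024,0.04,0],
  [-0.15,-0.036,0.04,0],
  [-0.16,-0.039,0.04,0],
  [-0.16,-0.039,0.04,0],
])

```text
time: 3.82
tool_pos: [0.4628, -0.2622, 0.1595]
ee_rot: [3.118, 0.371, 0.005]
wrist_force: [1.0, -0.6, -0.1]
opening: 0.0581
```

```bash
python3 snap.py 4 140 90 100 100 320 130 100 100
```

```text
{'time': np.float64(3.8167), 'tool_pos': array([ 0.4628, -0.2622,  0.1595]), 'ee_rot': array([3.1185, 0.3706, 0.0054]), 'wrist_force': array([ 1.0093, -0.6223, -0.0734]), 'opening': np.float64(0.0581), 'joint_pos': array([-5.190e-01,  2.918e-01,  1.902e+00,  1.400e-03,  9.444e-01,
        8.145e-01])}
```

View pics/v4.png

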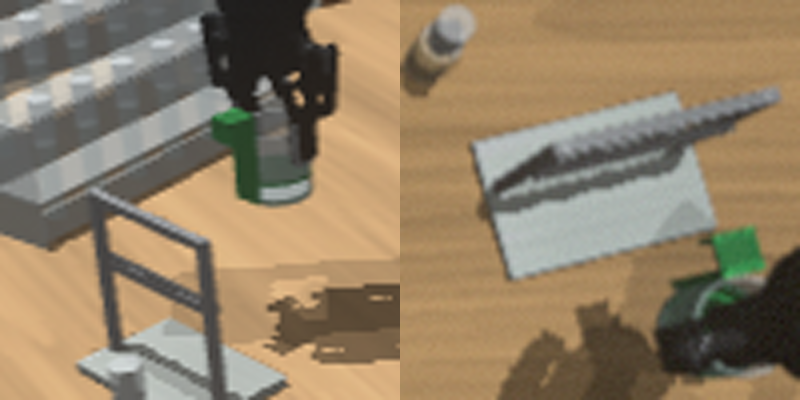

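The cup is free of the rail and upright. I'll measure where it sits in the gripper from the hook.

Run:
```python
from h import *
s,t=load("scene4"),load("top4")
gr=lambda h,S,v:(h>50)&(h<80)&(S>120)&(v>100)
for c,b in((s,(190,105,225,150)),(t,(390,180,415,205))):
    for o in blobs(c,gr,b)[:3]: print(o[0],o[1].round(1),o[2])
a=blobs(s,gr,(190,105,225,150))[0]; b=blobs(t,gr,(390,180,415,205))[0]
print(tri(s,a[1],t,b[1]))
```

```text
20 [197.6 118.6] [193, 117, 9, 4]
94 [404.1 192.8] [398, 187, 13, 12]
(array([ 0.50401509, -0.24976114,  0.21082037]), np.float64(0.2617211027875812), np.float64(0.5411297462079748))
```

>>> drive_tool([
  [0,0.08,0,0],
  [0.0,0.16,0,0],
  [0.04,0.24,0,0],
  [0.08,0.32,0,0],
  [0.12,0.4,0,0],
  [0.16,0.48,0,0],
  [0.179,0.54,0,0],
  [0.179,0.561,0,0],
])

```text
time: 4.58
tool_pos: [0.5582, 0.0238, 0.1601]
ee_rot: [3.118, 0.377, 0.014]
wrist_force: [-0.2, 0.0, 0.4]
opening: 0.0582
```

>>> drive_tool([
  [0,0,-0.05,0],
  [0,0,-0.1,0],
  [0,0,-0.15,0],
  [0,0,-0.19,0],
  [0,0,-0.21,0],
  [0,0,-0.22,0],
  [0,0,-0.22,0],
])

```text
time: 5.17
tool_pos: [0.5582, 0.024, 0.0495]
ee_rot: [3.118, 0.377, 0.012]
wrist_force: [-0.9, 0.1, -0.4]
opening: 0.0583
```

```bash
python3 snap.py 5 180 160 100 100 220 130 110 110
```

```text
{'time': np.float64(5.1667), 'tool_pos': array([0.5582, 0.024 , 0.0495]), 'ee_rot': array([3.1184, 0.3769, 0.0117]), 'wrist_force': array([-0.9132,  0.0969, -0.407 ]), 'opening': np.float64(0.0583), 'joint_pos': array([4.0100e-02, 4.8630e-01, 1.9139e+00, 2.0000e-04, 7.3390e-01,
       1.3702e+00])}
```

View pics/v5.png

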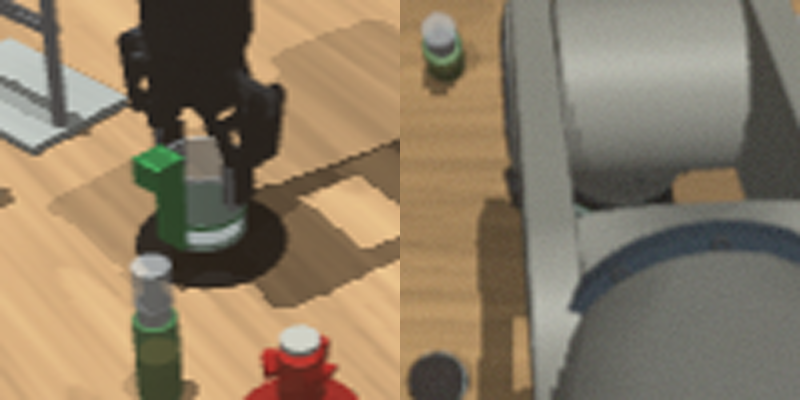

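The cup is upright over the pad, about 18 mm above it and 6 mm off centre. I'll correct that and lower it.

>>> drive_tool([
  [-0.012,-0.012,-0.012,0],
  [-0.012,-0.012,-0.024,0],
  [-0.012,-0.012,-0.032,0],
  [-0.012,-0.012,-0.035,0],
  [-0.012,-0.012,-0.035,0],
  [-0.012,-0.012,-0.035,0],
])

```text
time: 5.77
tool_pos: [0.5532, 0.0177, 0.0336]
ee_rot: [3.118, 0.377, 0.016]
wrist_force: [-1.3, -1.3, 1.8]
opening: 0.0584
```

>>> drive_tool([
  [0,0,-0.004,0],
  [0,0,-0.006,0],
  [0,0,-0.006,0],
])

```text
time: 6.02
tool_pos: [0.554, 0.0178, 0.0326]
ee_rot: [3.118, 0.377, 0.018]
wrist_force: [-6.8, -0.8, 24.9]
opening: 0.0585
```

```bash
python3 snap.py 6 180 160 100 100 220 130 110 110
```

```text
{'time': np.float64(6.0167), 'tool_pos': array([0.554 , 0.0178, 0.0326]), 'ee_rot': array([3.118 , 0.3766, 0.018 ]), 'wrist_force': array([-6.8004, -0.7662, 24.9392]), 'opening': np.float64(0.0585), 'joint_pos': array([2.9300e-02, 5.0730e-01, 1.9327e+00, 2.0000e-04, 6.9010e-01,
       1.3596e+00])}
```

View pics/v6.png

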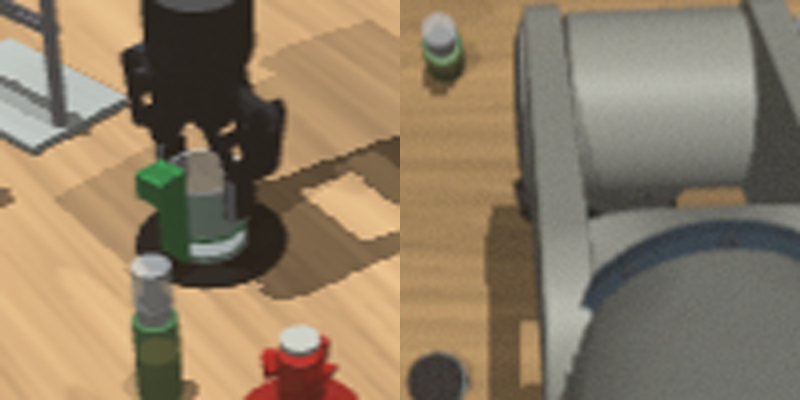

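The cup stands on the pad (25 N contact). I'll ease back 1 mm and open.

>>> drive_tool([
  [0,0,0.002,0],
  [0,0,0.002,0],
])

```text
time: 6.28
tool_pos: [0.5545, 0.0179, 0.0342]
ee_rot: [3.118, 0.377, 0.02]
wrist_force: [0.3, 0.1, -0.3]
opening: 0.0582
```

>>> drive_tool([
  [0,0,0,0],
  [0,0,0,0],
  [0,0,0,0],
  [0,0,0,0],
  [0,0,0,0],
  [0,0,0,0],
  [0,0,0,0],
], hand=1)

```text
time: 6.87
tool_pos: [0.5545, 0.0179, 0.0341]
ee_rot: [3.118, 0.377, 0.02]
wrist_force: [0.1, -0.6, -0.8]
opening: 0.0855
```

>>> drive_tool([
  [0,0,0.02,0],
  [0,0,0.06,0],
  [0,0,0.12,0],
  [0,0,0.2,0],
  [0,0,0.28,0],
  [0,0,0.36,0],
  [0,0,0.42,0],
  [0,0,0.42,0],
])

```text
time: 7.53
tool_pos: [0.5578, 0.018, 0.2518]
ee_rot: [3.117, 0.376, 0.037]
wrist_force: [1.6, 0.2, 0.9]
opening: 0.0852
```

```bash
python3 snap.py 7 180 160 100 100 220 130 110 110
```

```text
{'time': np.float64(7.5333), 'tool_pos': array([0.5578, 0.018 , 0.2518]), 'ee_rot': array([3.1168, 0.3764, 0.0373]), 'wrist_force': array([1.6157, 0.2337, 0.9391]), 'opening': np.float64(0.0852), 'joint_pos': array([2.9400e-02, 2.1660e-01, 1.7728e+00, 3.0000e-04, 1.1283e+00,
       1.3598e+00])}
```

View pics/v7.png

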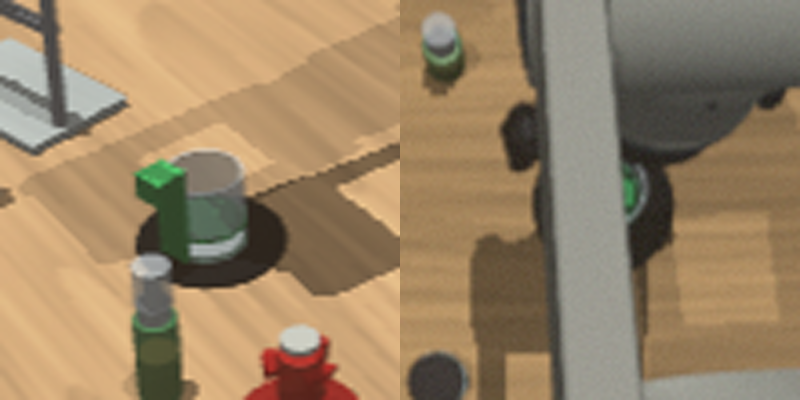

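The cup stands upright on the pad, base at scene (231,222), and it's released. Next I'll go above the cap.

>>> drive_tool([
  [-0.02,0.08,0,0],
  [-0.04,0.16,0,0],
  [-0.06,0.24,0,0],
  [-0.08,0.32,0,0],
  [-0.1,0.4,0,0],
  [-0.12,0.48,0,0],
  [-0.137,0.53,-0.02,0],
  [-0.137,0.542,-0.05,0],
])

```text
time: 8.3
tool_pos: [0.4848, 0.2927, 0.2204]
ee_rot: [3.118, 0.381, 0.025]
wrist_force: [0.5, -0.1, -0.8]
opening: 0.0853
```

>>> drive_tool([
  [0,0,-0.02,0],
  [0,0,-0.02,0],
  [0,0,-0.02,0],
  [0,0,-0.02,0],
])

```text
time: 8.63
tool_pos: [0.4851, 0.2918, 0.2104]
ee_rot: [3.118, 0.38, 0.024]
wrist_force: [0.7, 0.8, 0.3]
opening: 0.0854
```

```bash
python3 snap.py 8 260 140 100 100 110 150 110 110
python3 - <<'E'
from h import *
t=load("top8");s=load("scene8")
print(proj(t,[.4895,.289,.174]),proj(s,[.4895,.289,.174]))
E
```

```text
{'time': np.float64(8.6333), 'tool_pos': array([0.4851, 0.2918, 0.2104]), 'ee_rot': array([3.1179, 0.3797, 0.024 ]), 'wrist_force': array([0.7153, 0.8369, 0.2577]), 'opening': np.float64(0.0854), 'joint_pos': array([ 0.543 ,  0.2764,  1.7924, -0.0077,  1.0591,  1.8751])}
[162.48698512 203.73007913] [313.24573622 207.44468765]
```

View pics/v8.png

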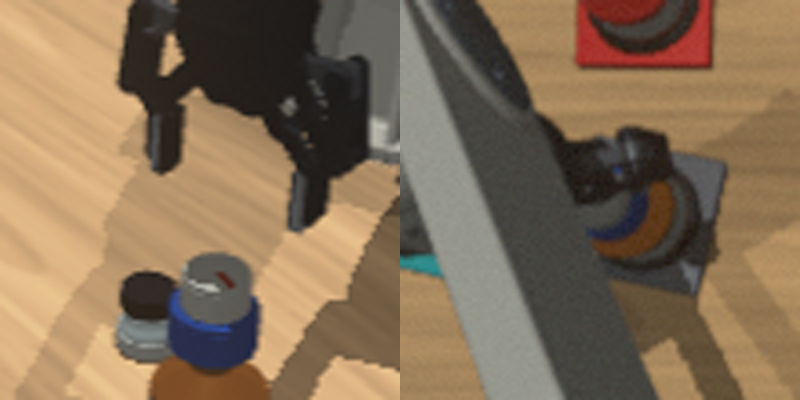

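The jaws straddle the cap in the scene view. The TCP is 4 mm and 3 mm off the axis, so I'll correct while descending.

>>> drive_tool([
  [0.008,-0.006,-0.02,0],
  [0.008,-0.006,-0.05,0],
  [0.008,-0.006,-0.08,0],
  [0.008,-0.006,-0.1,0],
  [0.008,-0.006,-0.115,0],
  [0.008,-0.006,-0.117,0],
  [0.008,-0.006,-0.117,0],
])

```text
time: 9.32
tool_pos: [0.4895, 0.2887, 0.1522]
ee_rot: [3.118, 0.379, 0.025]
wrist_force: [-0.3, -0.0, -0.6]
opening: 0.0854
```

>>> drive_tool([
  [0,0,0,0],
  [0,0,0,0],
  [0,0,0,0],
  [0,0,0,0],
  [0,0,0,0],
  [0,0,0,0],
  [0,0,0,0],
  [0,0,0,0],
], hand=-1, newtons=60)

```text
time: 9.98
tool_pos: [0.4898, 0.289, 0.1531]
ee_rot: [-3.118, -0.379, -0.027]
wrist_force: [-0.9, -1.5, 6.4]
opening: 0.0379
```

```bash
python3 snap.py 9 260 140 100 100 110 150 110 110
```

```text
{'time': np.float64(9.9833), 'tool_pos': array([0.4898, 0.289 , 0.1531]), 'ee_rot': array([-3.1182, -0.3789, -0.0266]), 'wrist_force': array([-0.8917, -1.4833,  6.377 ]), 'opening': np.float64(0.0379), 'joint_pos': array([ 0.5343,  0.3466,  1.838 , -0.0081,  0.9413,  1.8679])}
```

View pics/v9.png

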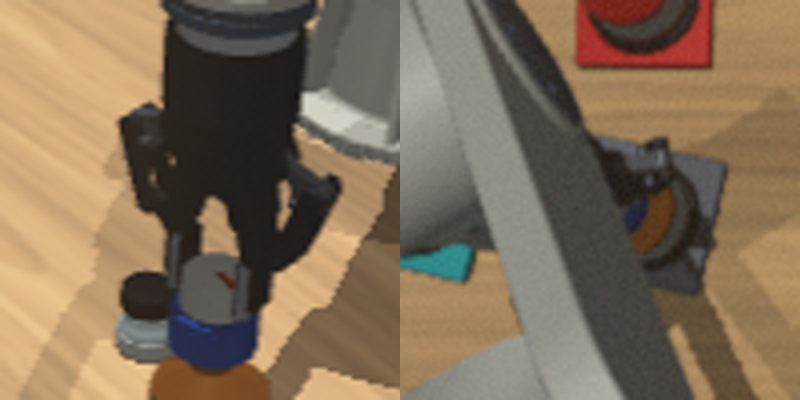

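The knob is gripped (opening 38 mm). I'll press down in small steps and watch the force.

>>> drive_tool([
  [0,0,-0.004,0],
  [0,0,-0.008,0],
  [0,0,-0.012,0],
  [0,0,-0.012,0],
  [0,0,-0.012,0],
])

```text
time: 10.5
tool_pos: [0.4899, 0.289, 0.1481]
ee_rot: [-3.118, -0.379, -0.027]
wrist_force: [-3.5, -2.2, 10.4]
opening: 0.0384
```

>>> drive_tool([
  [0,0,-0.004,0],
  [0,0,-0.004,0],
  [0,0,-0.004,0],
])

```text
time: 10.75
tool_pos: [0.4899, 0.289, 0.1472]
ee_rot: [-3.118, -0.379, -0.028]
wrist_force: [-3.4, -2.6, 9.7]
opening: 0.0384
```

>>> drive_tool([
  [0,0,-0.005,0],
  [0,0,-0.005,0],
  [0,0,-0.005,0],
])

```text
time: 11.0
tool_pos: [0.4899, 0.289, 0.146]
ee_rot: [-3.118, -0.379, -0.028]
wrist_force: [-4.4, -2.2, 12.3]
opening: 0.0382
```

12 N at about 7 mm means the cap is fully pressed. Now I'll twist anticlockwise while holding the push.

>>> drive_tool([
  [0,0,-0.003,0.01],
  [0,0,-0.003,0.02],
  [0,0,-0.003,0.03],
  [0,0,-0.003,0.04],
  [0,0,-0.003,0.055],
  [0,0,-0.003,0.07],
  [0,0,-0.003,0.08],
  [0,0,-0.003,0.09],
])

```text
time: 11.67
tool_pos: [0.4911, 0.2899, 0.1463]
ee_rot: [-2.881, -1.236, -0.032]
wrist_force: [-0.8, -0.6, 11.3]
opening: 0.038
```

```bash
python3 snap.py 10 260 140 100 100 110 150 110 110
```

```text
{'time': np.float64(11.6667), 'tool_pos': array([0.4911, 0.2899, 0.1463]), 'ee_rot': array([-2.881 , -1.2365, -0.0322]), 'wrist_force': array([-0.7925, -0.5513, 11.3474]), 'opening': np.float64(0.038), 'joint_pos': array([0.5284, 0.3548, 1.844 , 0.0047, 0.9216, 1.2856])}
```

View pics/v10.png

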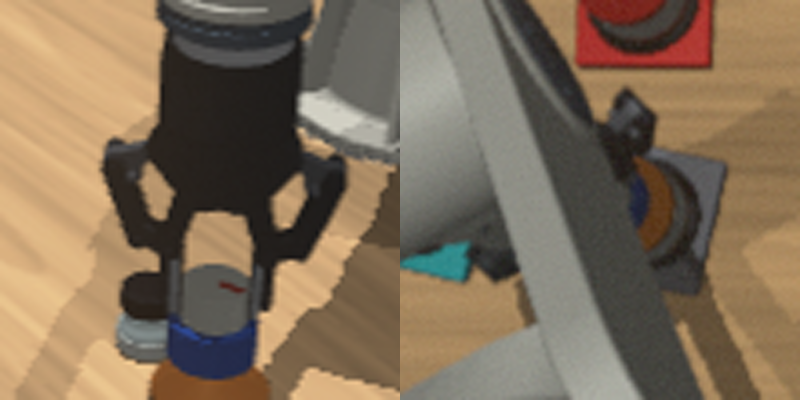

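The red bar has turned with the gripper (32°) and the cap is still down. I'll continue to about 67°.

>>> drive_tool([
  [-0.002,-0.001,-0.003,0.01],
  [-0.002,-0.001,-0.003,0.025],
  [-0.002,-0.001,-0.003,0.04],
  [-0.002,-0.001,-0.003,0.055],
  [-0.002,-0.001,-0.003,0.07],
  [-0.002,-0.001,-0.003,0.085],
  [-0.002,-0.001,-0.003,0.095],
  [-0.002,-0.001,-0.003,0.095],
])

```text
time: 12.43
tool_pos: [0.4909, 0.2902, 0.1465]
ee_rot: [-2.382, -2.029, -0.032]
wrist_force: [-1.4, -0.7, 10.3]
opening: 0.0382
```

```bash
python3 snap.py 11 260 140 100 100 110 150 110 110
```

```text
{'time': np.float64(12.4333), 'tool_pos': array([0.4909, 0.2902, 0.1465]), 'ee_rot': array([-2.3821, -2.0295, -0.032 ]), 'wrist_force': array([-1.3841, -0.7119, 10.2816]), 'opening': np.float64(0.0382), 'joint_pos': array([0.5219, 0.3562, 1.8415, 0.0194, 0.9261, 0.6699])}
```

View pics/v11.png

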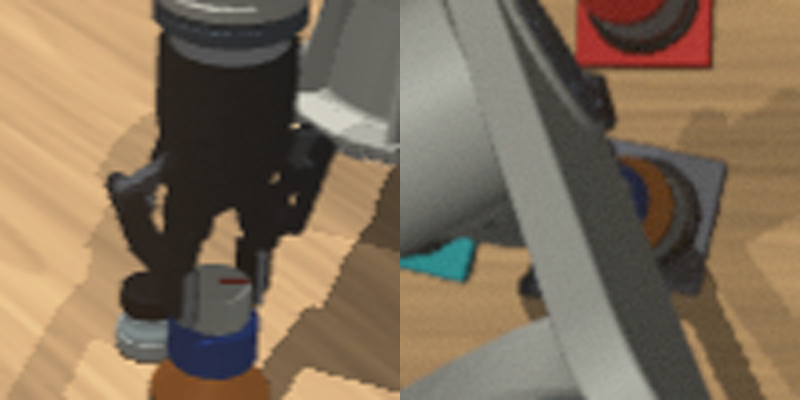

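Run:
```python
from h import *
for n,z in(("scene0",.174),("scene9",.174),("scene10",.168),("scene11",.168)):
    s=load(n); hsv=cv2.cvtColor(s["pixels"][200:222,300:330],cv2.COLOR_RGB2HSV).astype(int)
    m=((hsv[...,0]<8)|(hsv[...,0]>172))&(hsv[...,1]>90)&(hsv[...,2]>60)
    y,x=np.nonzero(m); p=np.array([plane(s,(a+300,b+200),z)[:2] for a,b in zip(x,y)],np.float32)
    v=cv2.fitLine(p,cv2.DIST_L2,0,.001,.001)[:,0]; print(n,len(p),p.mean(0),np.degrees(np.arctan2(v[1],v[0]))%180, np.degrees(np.arctan2(*(p.mean(0)-[.4895,.289])[::-1])))
```

```text
scene0 7 [0.48969927 0.29780716] 78.42934 88.70382365563373
scene9 9 [0.4894602  0.29927814] 84.463394 90.22186470749445
scene10 7 [0.48593026 0.30037594] 119.23639 107.42170380954288
scene11 8 [0.48048657 0.29729003] 144.89992 137.39395572033322
```

The red bar has turned from about 80° to 145°, roughly 65°, which is inside the 50–85° release window. I'll lift straight up.

>>> drive_tool([
  [0,0,0.01,0],
  [0,0,0.02,0],
  [0,0,0.03,0],
  [0,0,0.04,0],
  [0,0,0.05,0],
  [0,0,0.05,0],
])

```text
time: 13.03
tool_pos: [0.4915, 0.2905, 0.1726]
ee_rot: [-2.386, -2.025, -0.035]
wrist_force: [-0.3, 0.5, -0.8]
opening: 0.0383
```

```bash
python3 snap.py 12 260 140 100 100 110 150 110 110
```

```text
{'time': np.float64(13.0333), 'tool_pos': array([0.4915, 0.2905, 0.1726]), 'ee_rot': array([-2.3863, -2.0251, -0.0346]), 'wrist_force': array([-0.3241,  0.5148, -0.7643]), 'opening': np.float64(0.0383), 'joint_pos': array([0.5219, 0.3238, 1.8207, 0.0186, 0.9775, 0.675 ])}
```

View pics/v12.png

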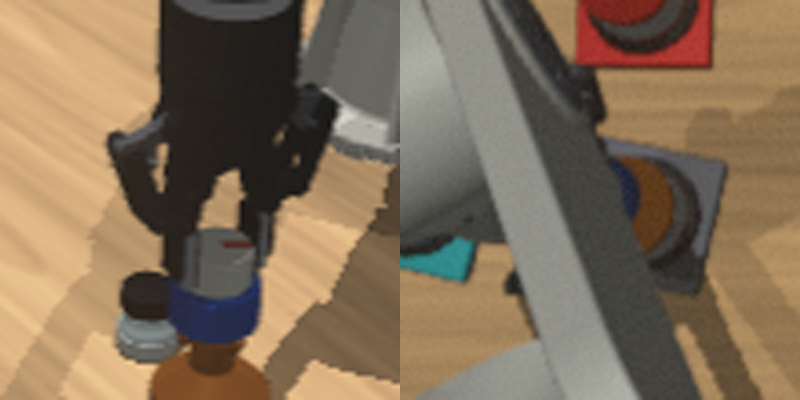

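The cap is rising freely: the neck is visible and there's no resistance. I'll go up a further 60 mm.

>>> drive_tool([
  [0,0,0.03,0],
  [0,0,0.06,0],
  [0,0,0.09,0],
  [0,0,0.12,0],
  [0,0,0.12,0],
  [0,0,0.12,0],
  [0,0,0.12,0],
  [0,0,0.12,0],
])

```text
time: 13.8
tool_pos: [0.4904, 0.2899, 0.2303]
ee_rot: [-2.386, -2.025, -0.03]
wrist_force: [0.7, -0.1, -1.0]
opening: 0.0383
```

```bash
python3 snap.py 13 150 110 200 190 100 100 260 180
python3 - <<'E'
from h import *
s=load("scene13")
bl=lambda h,S,v:(h>105)&(h<128)&(S>110)
print([(o[0],o[1],o[2]) for o in blobs(s,bl,(280,150,350,260))[:2]], [proj(s,[.4905,.2895,z]) for z in (.205,.231)])
gr=lambda h,S,v:(h>50)&(h<80)&(S>120)&(v>100)
h=blobs(s,gr,(200,190,260,240))[0]; print("hook",h[1],plane(s,h[1],.083)-.044*np.array([.9715,.237,0]))
for n,b in (("scene0",0),("scene13",0)):
    c=load(n); print(n,[ (o[0],o[1].round(1)) for o in blobs(c,lambda h,S,v:v<75,(285,200,303,232))[:1]])
a=load("scene0")["pixels"].astype(int);b=s["pixels"].astype(int)
for nm,(x,y,w,hh) in {"atA":(165,178,17,33),"atB":(210,223,17,40),"jar":(287,205,14,25)}.items(): print(nm,abs(a-b)[y:y+hh,x:x+w].mean())
E
```

```text
{'time': np.float64(13.8), 'tool_pos': array([0.4904, 0.2899, 0.2303]), 'ee_rot': array([-2.3859, -2.0248, -0.0297]), 'wrist_force': array([ 0.7028, -0.1409, -0.9551]), 'opening': np.float64(0.0383), 'joint_pos': array([0.5219, 0.2598, 1.7669, 0.0173, 1.0985, 0.6775])}
[(np.int32(179), array([317.57541899, 197.03351955]), [309, 188, 18, 16])] [array([313.80638426, 196.33237747]), array([314.4593753 , 186.50636959])]
hook [219.24390244 203.04878049] [0.55147231 0.01867743 0.083     ]
scene0 [(np.int32(133), array([296.3, 213.7]))]
scene13 [(np.int32(135), array([296.4, 213.7]))]
atA 9.325609031491384
atB 6.850980392156862
jar 6.730476190476191
```

View pics/v13.png

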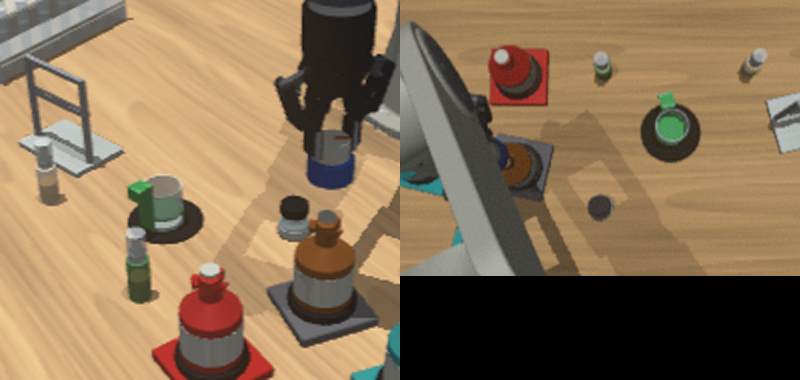

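The cap is held level well above the mouth, the cup is on the pad within 3 mm of its centre, and the bystanders haven't moved. I'll settle briefly, then hand in.

>>> drive_tool([
  [0,0,0,0],
  [0,0,0,0],
  [0,0,0,0],
  [0,0,0,0],
])

```text
time: 14.23
tool_pos: [0.4905, 0.2899, 0.2304]
ee_rot: [-2.386, -2.025, -0.03]
wrist_force: [0.1, 0.1, -0.2]
opening: 0.0381
```

Run:
```python
from station import manip
o=manip.observe();print(o["tool_pos"],o["joint_vel"].round(4),o["opening"])
print(manip.finish_job())
```

```text
[0.49054075 0.28994243 0.23040655] [ 0.0008 -0.0037  0.0001  0.0001  0.0003  0.0014] 0.03808239871492799
the job is handed in; nothing more can be done
None
```

The job is handed in at about 14.2 s of the 59 s allowed. No verdict was reported.

- **Cup:** I lifted it off the rail, stood it upright on the black pad and let go. The last check put it within about 3 mm of the pad's centre.
- **Cap:** I pressed it about 7 mm (12 N) and turned it about 67° anticlockwise while pressed; the red bar in the image showed about 65°. It lifted off without resistance. It is held still and level, with its underside about 55 mm above the mouth, about 1–2 mm off the bottle's axis and a grip opening of 38 mm.
- **Bystanders:** both atomisers and the jar are standing in place in the last pictures, and the jar's image centre is unchanged.

**Where checks were weaker or disagreed:**
- The cup rim's two-view fit disagreed by about 7 mm along y, so I used the hook, which fitted to well under 1 mm.
- The cup was pressed onto the pad with a brief 25 N before I eased off.
- The first moves overshot by 4–6 mm and were corrected before placing and gripping.
- The last image of the cap was partly hidden by a finger, so its height comes mainly from the tool's position.

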